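# Open the filter bay of an air sampler

## Task

Open the filter bay of the air sampler so that the filter can be changed: with a fingertip press the snap tab in until the lid springs free, then push the released lid along the sampler's top until it is completely out of its two rails and the filter is uncovered, and leave it lying flat on the sampler. Nothing is to be picked up: do not lift or tip the lid or push it off the sampler, keep the fingers off the filter, let the tab spring back, and leave the things round the sampler where they are.

Things in the scene. Friction and masses are not known exactly. Their poses are not given: they have to be found in the camera images.
- sampler: Air sampler: flat white casing 265 (x) x 116 (y) x 50 mm, immovable, top flat at z = 50 mm. Origin at the centre of its footprint on the worktop, z up, x along its length, the way the lid slides off; the side with the dark display is +y. Along the top from the -x end: snap tab, filter bay under the lid, then plain top from x = +26.5 to +132.5 mm, where the lid comes to lie.
- rails (a point): Centre of the lid's seat, on the casing top at x = -15.5, y = 0 mm of the sampler. Either side of it two rails with inward lips, 84 mm long (x = -57.5 to +26.5 mm), at y = +-42 to +-52.5 mm, 8.6 mm high above the top, hold the lid down by its side flanges with 1.5 mm play and guide it in +x.
- tab (a joint): Snap tab, a sprung tongue hinged at its -x end: 0 at rest, 0.13 rad fully pressed (pad 5.7 mm down). About 1 N to start, 5 to 8 N to release, then a firm stop; springs back by itself. Its nose stands in the window of the lid's tail and holds the lid; from about 0.06 rad it is below the lid, and two sprung plungers drive the lid about 16 mm in +x; then the tab can be let go.
- tab_pad (a point): Centre of the top of the tab's ribbed thumb pad, 24 x 24 mm, at rest z = 64 mm, at x = -75.5, y = 0 mm of the sampler. Pressed straight down. It stays higher than what is round it: the lid's tail (4 mm above the casing top) and two spring housings (6 mm above it, x = -103.5 to -59.5, y = +-20 to +-46 mm).
- lid: Loose grey lid, about 80 g: plate 84 (x) x 92 (y) x 4 mm, on it a raised slotted panel 76 mm wide, top 24 mm above the plate's underside, leaving free a 32 mm long tail at the -x end. Axes as the sampler's; origin at the centre of the plate's underside, z = 50 mm on the casing. Latched, it lies at x = -15.5 mm of the sampler; out of the rails from x = +68.5 mm; flush with the casing's end at +90.5 mm.
- lid_push (a point): Middle of the upright rear face (facing -x) of the lid's raised panel, 10 mm to -x of the lid's origin and 14 mm above the plate's underside; the face is 76 mm wide and reaches from 4 to 24 mm above the plate's underside. A fingertip let down over the tail (top at z = 54 mm) pushes here in +x.
- lid_tail_left (a point): Rear corner of the lid's plate, underside, at x = -42, y = +46 mm of the lid. The rails end at x = +26.5 mm of the sampler.
- lid_tail_right (a point): The other rear corner of the lid's plate, underside, at x = -42, y = -46 mm of the lid.
- filter: Filter cassette in the bay under the lid, dark ring of 53 mm with a white membrane; origin at the centre of its underside, at x = -7.5 mm of the sampler; its top lies 10 mm below the casing top in the bay's opening, 56 (x) x 60 (y) mm. Not to be touched.
- petri_dishes: Stack of clear petri dishes, 90 mm across, 42 mm high; origin at the centre of its underside. Stands behind the sampler; leave alone.
- reagent_clear: Clear reagent bottle, 54 mm across, 128 mm high; origin at the centre of its underside. Stands behind the sampler; leave alone.
- timer: Small white timer, 66 x 66 x 19 mm; origin at the centre of its underside. Lies behind the sampler; leave alone.
- forceps: Steel forceps, 135 x 15 x 5 mm, lying in front of the sampler (its +y side), x along their length; origin at the centre of the underside. Leave alone.
Things that resemble listed ones, but are neither listed nor needed, are in the scene too. What is shaped like the lid but black or purple is not meant.

How it is judged:
On the way, in this order (a step that is already met when the one before it is completed fails the run):
1. the snap tab is pressed in (value of joint tab above 0.06 rad), for 0.1 s.
2. the released lid is pushed on along its rails, beyond where the plungers leave it (x of lid in the frame of sampler above 0.0195 m), for 0.1 s.
At the end, for the whole second after the job is handed in: The lid lies flat (0.05 rad) and at rest on the sampler's top, height within -3/+4 mm, its origin at least 67.5 mm in +x from the sampler's origin (out of the rails, bay uncovered); tab back up (under 0.02 rad); the four things round it within 20 mm of their starts (x of each of lid_tail_left, lid_tail_right in the frame of sampler above 0.0255 m and z of lid in the frame of sampler between 0.047 and 0.054 m and angle between lid's own z axis and vertical below 0.05 rad and linear speed of lid below 0.01 m/s and value of joint tab below 0.02 rad and distance of each of petri_dishes, reagent_clear, timer, forceps from where it was at the start of the episode below 0.02 m); the robot touches nothing.
It fails at once if the lid is lifted or tipped (z of lid in the frame of sampler above 0.062 m or angle between lid's own z axis and vertical above 0.2 rad).
It fails at once if the lid falls off the sampler (z of lid in the frame of sampler below 0.04 m).
It fails at once if the fingers touch the filter (contact force between the fingers and filter above 0.3 N).
It fails at once if the petri dishes, bottle, timer or forceps are displaced by more than 20 mm or knocked over (distance of any of petri_dishes, reagent_clear, timer, forceps from where it was at the start of the episode above 0.02 m or angle between any of petri_dishes, reagent_clear, timer, forceps's own z axis and vertical above 0.35 rad).
It also fails if it takes over 35 s, if anything falls off the work surface, if the arm or the gripper's body presses on something with over 40 N, if the wrist force passes 120 N, or if a joint passes its speed limit or range.

## Robot

A 7-joint arm with a two-finger parallel gripper is mounted at the origin on a cart in front of the work surface, level with it; the furniture and walls round the work are solid. World frame = base frame: x ahead of the robot, y to its left, z up, the work surface at z = 0. Lengths are in m, angles in rad, forces in N, time in s.
With the tool pointing down it reaches from about 0.425 to 0.925 m from the base axis. Payload 6.8 kg.
Tool frame: the origin (TCP) lies midway between the tips of the shut fingers; the grasp point (between the pads) lies 19 mm behind it; z points along the fingers, y is the line along which they close (so a half turn about z gives the same grasp; the last joint's range is limited). The gripper opens to 85 mm and grips with 20 to 120 N. Pads are 22 mm wide; open, the fingers measure 114 mm over their backs; the gripper's body (76 mm by 85 mm) begins 54 mm behind the grasp point. The pads swing forward as they close: fully open they stand 13 mm farther back than shut.
Start: joints at [-1.262, 0.477, 0.022, 1.555, -0.011, 1.109, -0.083], TCP at [0.273, 0.617, 0.231] pointing down, gripper open.
Joint ranges: [-2.96, 2.96], [-0.34, 2.1], [-1.41, 1.46], [0.24, 2.44], [-1.37, 4.51], [0.17, 1.92], [-2.96, 2.96]. Speed limits (rad/s): [2.39, 2.39, 3.14, 3.14, 3.14, 3.14, 3.14].

## Interface

Orientations are given as a unit quaternion [w, x, y, z].
In Python, from workcell import monitor, eyes, env gives the robot as it stands.
- The arm moves only by the shell command python3 -m handwheel 'ROWS' [FORCE]. ROWS is a JSON object of lists of equal length, an entry for each row: "hand": the opening, from 0 (shut) to 1 (fully open); "translation": the shift along the world's x, y, z in units of 0.05 m (1.0 is 0.05 m), a list of three; "roll": the turn about the world's z in units of 90 degrees (1.0 is 90 degrees). A call has 1 to 12 rows; each row shifts and turns the commanded pose from where the row before left it; what a row does not reach is not made up. A row lasts 1/8 s, in which the tool goes at most 62.5 mm and 10.7 degrees, less where a joint would pass 70% of its speed; a pose out of reach is approached as far as the arm can. A call with a number of a shift or a turn outside -1 to 1 is refused whole. A call with a gripper value outside its range is refused whole. The fingers move at their own pace and stop on an object; FORCE is the grip in N (left out, the last holds). Time passes only in rows, so rows that do not move let the fingers close. It gives the time, the measured TCP pose, the force, the opening and the grip force at its end, in the units of the state.
- monitor.read_state(): the state, without advancing time (a new reading comes with each control period).
- eyes.camera(name): name is "scene" or "top" or "wrist"; returns the picture (384x512x3 uint8, red, green, blue); there is no depth.
- eyes.camera_info(name): a dict with "fovy" (degrees; the focal length in pixels is half the picture's height over the tangent of half this angle, whatever the lens; pixels are square), "cx", "cy" (the principal point, pixels), "position" and "rotation" of the camera in the world. Camera axes: x right, y up, looking along -z (the intrinsics and any distortion apply to the point x, -y, -z); pixel columns grow to the right and rows downward; lengths in m; the calibration is good to about 2 mm. A picture is of the moment at which its call begins: read the wrist's pose just before it. camera_info takes no time and is no camera call; for the wrist camera it gives the pose at the moment of the call.
- env.hand_in(): hands the job in; it is judged then, once.
The state is a dict: "time": time; "joints": joint angles; "joint_velocities": joint speeds; "joint_efforts": joint torques, N m; "eef_pos": TCP position; "tcp_rot": TCP orientation; "ft_force": force on the tool from outside, world axes, zero at the start; "moment": the same for the moment, N m; "finger_gap": finger opening in m; "finger_force": force on a finger pad.
Only numpy, scipy, OpenCV 4.12 (cv2) and the standard library are available. Lean on these libraries where they do the work, as an engineer would, in place of code of your own. Each camera call takes 0.05 s, during which the arm holds its last target. There are 200 camera calls.

## Working session

There is one attempt and no reset: what is moved stays moved. The work goes in short steps, Python scripts to look and compute and a shell command to move; the robot and the scene stay as the last step left them, time stands still between calls to the robot, and variables do not carry over. Pictures are saved under pics/ and viewed, at most 10 in all, crops included, and the job is handed in when it is done.

```bash
mkdir -p pics; ls; python3 - <<'E'
from workcell import monitor, eyes, env
import cv2, numpy as np
for n in ["scene","top"]:
    im=eyes.camera(n); cv2.imwrite(f"pics/{n}0.png",im[:,:,::-1])
    i=eyes.camera_info(n); print(n,i)
s=monitor.read_state(); print(s["time"],s["eef_pos"],s["tcp_rot"],s["ft_force"],s["finger_gap"])
a=cv2.imread("pics/scene0.png");b=cv2.imread("pics/top0.png")
E
```

```text
pics
scene {'fovy': 53.79436453522815, 'cx': 260.03836655337625, 'cy': 194.26847877764536, 'position': array([ 0.24168117, -0.43927139,  0.77155826]), 'rotation': array([ 0.89584187,  0.35793434, -0.10514531, -0.24144319])}
top {'fovy': 44.615171419281374, 'cx': 257.30632785611357, 'cy': 187.22157017659666, 'position': array([0.51020133, 0.12729435, 1.3471286 ]), 'rotation': array([-0.69711542, -0.0191886 ,  0.02462585,  0.71627889])}
0.1 [0.27303926 0.61674248 0.2304359 ] [-1.09245500e-04  2.06862337e-01  9.78369733e-01 -7.91525053e-04] [ 0.90072673  0.90303885 -0.4093387 ] 0.0853640511065979
```

View pics/scene0.png

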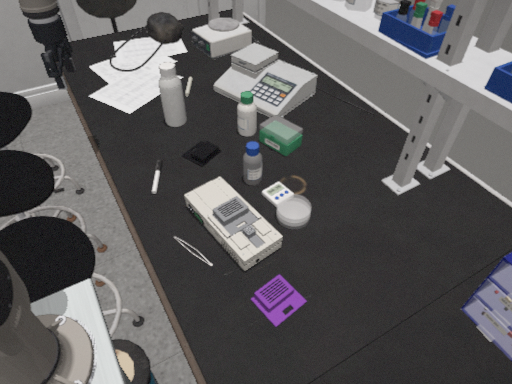

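View pics/top0.png

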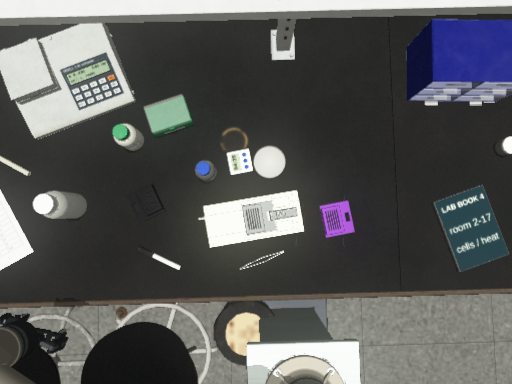

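Candidates that could be taken for the lid: the grey lid on the sampler at top (258,216), scene (233,210); the purple lid-shaped decoy at top (337,219), scene (278,300); the black one at top (147,200), scene (202,152). By the description I choose the grey one on the white casing. The snap tab lies to its right, at about top (287,213). A close crop will check this.

```bash
python3 - <<'E'
import cv2, numpy as np
a=cv2.imread("pics/scene0.png")[170:275,175:290];b=cv2.imread("pics/top0.png")[180:255,190:315]
a=cv2.resize(a,None,fx=5,fy=5,interpolation=cv2.INTER_CUBIC)[:, :];b=cv2.resize(b,None,fx=6,fy=6,interpolation=cv2.INTER_CUBIC)
cv2.imwrite("pics/ca.png",a);cv2.imwrite("pics/cb.png",b);print(a.shape,b.shape)
E
```

```text
(525, 575, 3) (450, 750, 3)
```

View pics/ca.png

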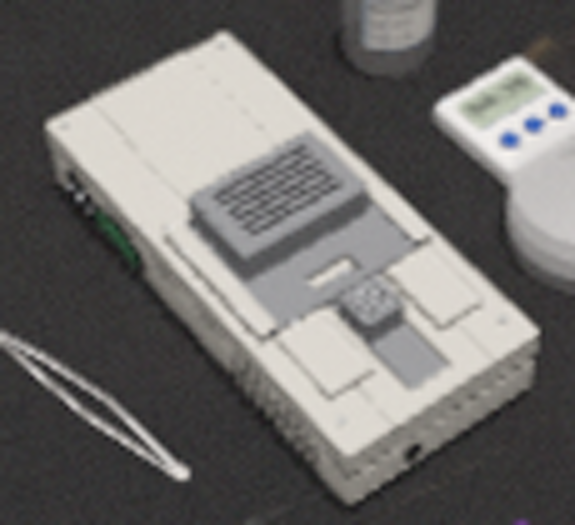

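View pics/cb.png

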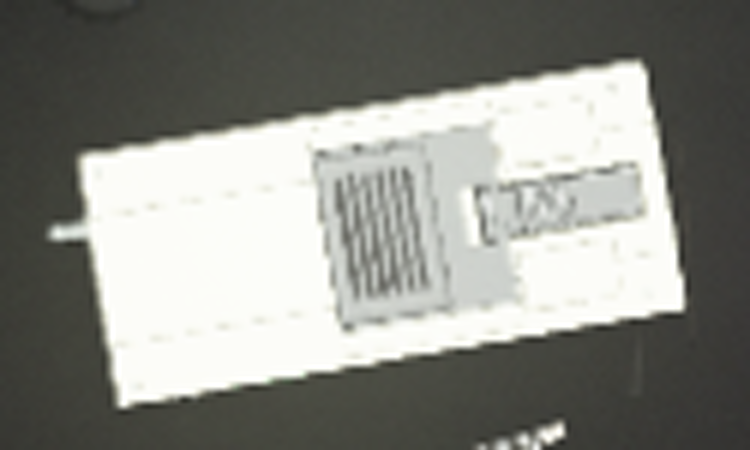

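The crop confirms it: the grey lid with its slotted panel sits on the white casing. The ribbed pad is at scene (249,230) and top (281,214). The sampler's +x runs to image left in the top view (about world +y), and the display side faces the robot.

```bash
cat > h.py <<'E'
import cv2, numpy as np
from scipy.spatial.transform import Rotation as R
def rot(i):
    q=np.array(i["rotation"]); return q if q.ndim==2 else R.from_quat(np.r_[q[1:],q[0]]).as_matrix()
def ray(i,p):
    p=np.atleast_2d(p); f=192/np.tan(np.radians(i["fovy"])/2)
    d=np.c_[(p[:,0]-i["cx"])/f,-(p[:,1]-i["cy"])/f,-np.ones(len(p))]
    d=d@rot(i).T; return np.array(i["position"]),d/np.linalg.norm(d,axis=1)[:,None]
def plane(i,p,z):
    o,d=ray(i,p); return o+d*((z-o[2])/d[:,2])[:,None]
def tri(i1,p1,i2,p2):
    out=[]
    for a,b in zip(np.atleast_2d(p1),np.atleast_2d(p2)):
        o1,d1=ray(i1,a);o2,d2=ray(i2,b);A=np.c_[d1[0],-d2[0]];t=np.linalg.lstsq(A,o2-o1,rcond=None)[0]
        u,v=o1+t[0]*d1[0],o2+t[1]*d2[0]; out.append(np.r_[(u+v)/2,np.linalg.norm(u-v)])
    return np.array(out)
E
python3 - <<'E'
from h import *; from workcell import eyes
np.set_printoptions(precision=4,suppress=True)
I={n:eyes.camera_info(n) for n in("scene","top")}
P={"top":np.array([[82,155],[645,62],[685,310],[120,405]])/6+[190,180],"scene":np.array([[225,32],[540,337],[345,465],[48,125]])/5+[175,170]}
for n in P:
    g=cv2.imread(f"pics/{n}0.png",0)
    P[n]=cv2.cornerSubPix(g,P[n].astype(np.float32).reshape(-1,1,2),(3,3),(-1,-1),(3,50,.01)).reshape(-1,2)
    c=plane(I[n],P[n],.05); print(n,P[n].tolist(),"\n",c, c.mean(0), [np.linalg.norm(c[k]-c[k-1]) for k in range(4)])
    v=(c[0]-c[1]+c[3]-c[2]); print("yaw",np.degrees(np.arctan2(v[1],v[0])))
print(tri(I["scene"],P["scene"],I["top"],P["top"]))
print("pad",tri(I["scene"],[249,229],I["top"],[280.8,214.2]))
E
```

```text
top [[202.82786560058594, 205.4304962158203], [296.56243896484375, 189.95875549316406], [303.5098571777344, 231.26698303222656], [209.44561767578125, 247.54237365722656]] 
 [[ 0.5441  0.2684  0.05  ]
 [ 0.58    0.0074  0.05  ]
 [ 0.4652 -0.0081  0.05  ]
 [ 0.4278  0.2525  0.05  ]] [0.5043 0.13   0.05  ] [np.float64(0.11743941292187138), np.float64(0.26340127833357774), np.float64(0.11580957101043933), np.float64(0.263239347899949)]
yaw 98.00672496232264
scene [[219.29360961914062, 175.52474975585938], [282.4539489746094, 235.61009216308594], [244.05235290527344, 261.1618347167969], [183.45497131347656, 194.2548370361328]] 
 [[ 0.5414  0.2689  0.05  ]
 [ 0.5798  0.0065  0.05  ]
 [ 0.4653 -0.0112  0.05  ]
 [ 0.4278  0.251   0.05  ]] [0.5036 0.1288 0.05  ] [np.float64(0.11497130783127657), np.float64(0.26520176626456926), np.float64(0.11594750337859804), np.float64(0.26477366568832317)]
yaw 98.23277633954247
[[ 0.5429  0.269   0.0493  0.0027]
 [ 0.5802  0.0072  0.0489  0.0003]
 [ 0.4657 -0.0087  0.0465  0.0014]
 [ 0.4279  0.2525  0.0485  0.0006]]
pad [[0.5143 0.0539 0.0645 0.0008]]
```

```bash
python3 -m handwheel '{"hand":[0,0,0,0,0,0,0,0,0,0,0,0],"translation":[[0.3,-0.7,0],[0.4,-0.95,0],[0.4,-0.95,0],[0.4,-0.95,0],[0.4,-0.95,0],[0.4,-0.95,0],[0.4,-0.95,0],[0.4,-0.95,0],[0.4,-0.95,0],[0.4,-0.95,-0.2],[0.4,-0.95,-0.4],[0.3,-0.7,-0.4]],"roll":[-0.1,-0.1,-0.1,-0.1,-0.1,-0.1,-0.044,0,0,0,0,0]}'
python3 - <<'E'
from workcell import monitor, eyes
from h import *
i=eyes.camera_info("wrist"); im=eyes.camera("wrist"); cv2.imwrite("pics/w1.png",im[:,:,::-1]); print(i)
s=monitor.read_state(); print(s["time"],s["eef_pos"],s["ft_force"]); q=s["tcp_rot"]; print(R.from_quat(np.r_[q[1:],q[0]]).as_matrix())
E
```

```text
time: 1.6
eef_pos: [0.5037, 0.0699, 0.1808]
tcp_rot: [0.0, 0.656, 0.755, 0.0]
ft_force: [0.1, 1.0, -0.8]
finger_gap: -0.0002
finger_force: 0.0
{'fovy': 61.733836184446616, 'cx': 254.1586626781069, 'cy': 191.9983210851296, 'position': array([0.49429422, 0.14588492, 0.32274449]), 'rotation': array([ 0.98609929, -0.15044285, -0.01071991,  0.06971531])}
1.65 [0.50369345 0.06473087 0.17874238] [ 1.79277364 -4.27256956 -0.45715806]
[[-0.13540226  0.99078955 -0.00151746]
 [ 0.99078372  0.1353954  -0.00396278]
 [-0.00372083 -0.00204004 -0.999991  ]]
```

View pics/w1.png

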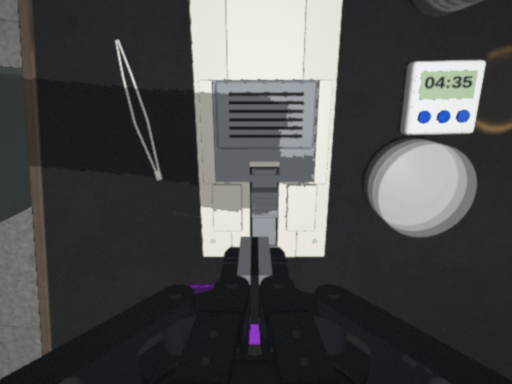

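The wrist view shows the casing from above, with the lid panel at (266,115), the pad near (264,172) and the shut fingers at (255,255), aligned with the sampler's axis. Next I move over the pad.

```bash
python3 -m handwheel '{"hand":[0,0,0,0,0,0,0],"translation":[[0.12,-0.18,-0.3],[0.11,-0.18,-0.5],[0,0,-0.5],[0,0,-0.3],[0,0,-0.2],[0,0,0],[0,0,0]],"roll":[0,0,0,0,0,0,0]}'
python3 - <<'E'
from workcell import monitor, eyes
from h import *
I={n:eyes.camera_info(n) for n in("wrist","top")}
im=eyes.camera("wrist"); cv2.imwrite("pics/w2.png",im[:,:,::-1])
s=monitor.read_state(); print(s["time"],s["eef_pos"],s["ft_force"])
c=np.array([.504,.129]);a=np.radians(98.1);u=np.array([np.cos(a),np.sin(a)]);v=np.array([-u[1],u[0]])
d=s["eef_pos"][:2]-c; print("in sampler",d@u,d@v)
E
```

```text
time: 2.52
eef_pos: [0.5153, 0.0544, 0.0919]
tcp_rot: [0.0, 0.655, 0.756, 0.001]
ft_force: [-0.4, 1.0, 0.4]
finger_gap: -0.0002
finger_force: 0.0
2.575 [0.51530381 0.05444135 0.09200735] [-0.16061751 -0.23454338 -0.24831   ]
in sampler -0.0754075510432065 -0.0006856294520284192
```

View pics/w2.png

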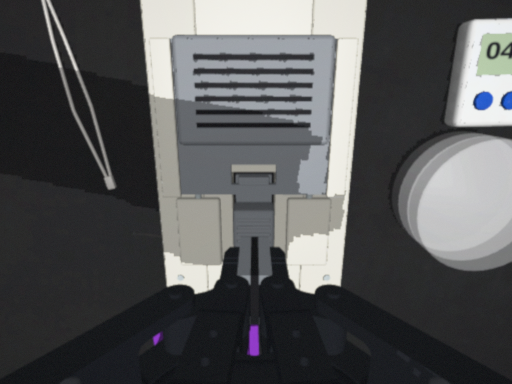

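```bash
python3 - <<'E'
from workcell import eyes
from h import *
i=eyes.camera_info("wrist");c=np.array([.504,.129]);a=np.radians(98.1);u=np.array([np.cos(a),np.sin(a)]);v=np.array([-u[1],u[0]])
for p,z in(([[178,143],[330,143]],.074),([[180,192],[327,192]],.054)):
    q=plane(i,p,z)[:,:2]-c; print(np.c_[q@u,q@v].round(4).tolist())
E
python3 -m handwheel '{"hand":[0,0,0,0,0,0,0,0],"translation":[[0,0,-0.3],[0,0,-0.2],[0,0,-0.06],[0,0,-0.04],[0,0,-0.04],[0,0,0],[0,0,0],[0,0,0]],"roll":[0,0,0,0,0,0,0,0]}'
```

```text
[[-0.0234, 0.0359], [-0.0233, -0.0398]]
[[-0.0552, 0.0414], [-0.0551, -0.0448]]
time: 3.58
eef_pos: [0.5147, 0.0547, 0.0594]
tcp_rot: [-0.0, 0.655, 0.756, 0.0]
ft_force: [-3.0, 4.3, 4.7]
finger_gap: -0.0001
finger_force: 2.8
```

```bash
python3 - <<'E'
from workcell import eyes
from h import *
i=eyes.camera_info("wrist");im=eyes.camera("wrist");cv2.imwrite("pics/w3.png",im[:,:,::-1])
E
```

```text
(no output)
```

View pics/w3.png

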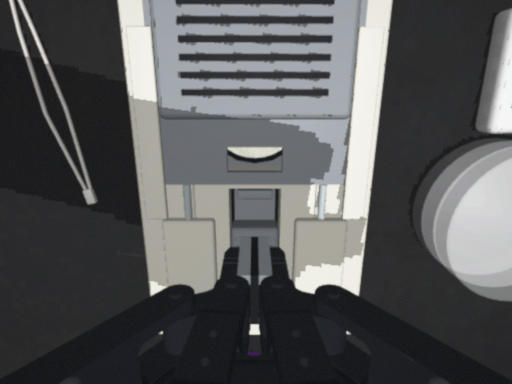

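The lid has sprung free: the plungers show at (187,200) and (322,200), and the tail's rear edge is at row 184. Now I lift, move over the tail and come down behind the panel.

```bash
python3 - <<'E'
from workcell import eyes
from h import *
i=eyes.camera_info("wrist");c=np.array([.504,.129]);a=np.radians(98.1);u=np.array([np.cos(a),np.sin(a)]);v=np.array([-u[1],u[0]])
for p,z in(([[162,118],[350,118]],.074),([[166,184],[345,184]],.054)):
    q=plane(i,p,z)[:,:2]-c; print(np.c_[q@u,q@v].round(4).tolist())
E
python3 -m handwheel '{"hand":[0,0,0,0,0,0,0,0,0,0,0],"translation":[[0,0,0.25],[0,0,0.3],[0,0,0],[-0.046,0.318,0],[-0.045,0.32,0],[-0.045,0.32,0],[0,0,0],[0,0,-0.2],[0,0,-0.2],[0,0,-0.1],[0,0,0]],"roll":[0,0,0,0,0,0,0,0,0,0,0]}'
```

```text
[[-0.0085, 0.0343], [-0.0083, -0.0385]]
[[-0.0408, 0.0406], [-0.0406, -0.0447]]
time: 5.0
eef_pos: [0.5076, 0.1016, 0.0612]
tcp_rot: [-0.0, 0.655, 0.755, -0.001]
ft_force: [-0.8, -0.3, 0.4]
finger_gap: -0.0001
finger_force: 0.0
```

```bash
python3 -m handwheel '{"hand":[0,0,0,0,0,0,0,0,0],"translation":[[-0.014,0.1,0],[-0.014,0.1,0],[-0.014,0.1,0],[-0.021,0.149,0],[-0.021,0.149,0],[-0.021,0.149,0],[-0.021,0.149,0],[0,0,0],[0,0,0]],"roll":[0,0,0,0,0,0,0,0,0]}'
python3 - <<'E'
from workcell import eyes
from h import *
im=eyes.camera("wrist");cv2.imwrite("pics/w4.png",im[:,:,::-1])
E
```

```text
time: 6.12
eef_pos: [0.5016, 0.147, 0.0618]
tcp_rot: [-0.0, 0.655, 0.756, -0.0]
ft_force: [-0.5, -0.6, 0.1]
finger_gap: 0.0002
finger_force: 0.0
```

View pics/w4.png

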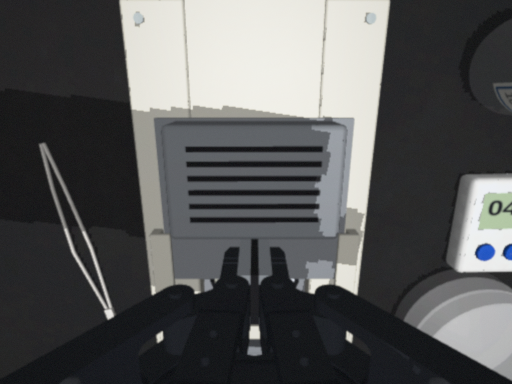

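The panel is moving straight: its rear edge is at row 237 with the fingertips against it, and the rail ends are at (160,232) and (348,232). I'll push on another 38 mm or so, back off and lift clear.

```bash
python3 -m handwheel '{"hand":[0,0,0,0,0,0,0,0,0],"translation":[[-0.014,0.1,0],[-0.021,0.149,0],[-0.021,0.149,0],[-0.021,0.149,0],[-0.021,0.149,0],[-0.007,0.05,0],[0,0,0],[0,0,0],[0,0,0]],"roll":[0,0,0,0,0,0,0,0,0]}'
python3 -m handwheel '{"hand":[0,0,0,0,0,0,0,0],"translation":[[0.007,-0.05,0],[0.007,-0.05,0.05],[0,0,0.4],[0,0,0.8],[0.1,-0.6,0.6],[0.1,-0.7,0.4],[0.1,-0.7,0],[0,0,0]],"roll":[0,0,0,0,0,0,0,0]}'
python3 - <<'E'
from workcell import eyes
from h import *
I={n:eyes.camera_info(n) for n in("wrist","scene")}
for n in I: cv2.imwrite(f"pics/{n}5.png",eyes.camera(n)[:,:,::-1])
w=cv2.imread("pics/wrist5.png");s=cv2.imread("pics/scene5.png")[150:300,150:320]
s=cv2.resize(s,(435,384),interpolation=cv2.INTER_CUBIC);w=cv2.resize(w[:,100:430],(330,384))
cv2.imwrite("pics/f5.png",np.hstack([w,s]))
E
```

```text
time: 7.3
eef_pos: [0.4965, 0.184, 0.0618]
tcp_rot: [0.0, 0.655, 0.755, -0.0]
ft_force: [-0.2, -0.0, -0.2]
finger_gap: 0.0
finger_force: 0.0
time: 8.3
eef_pos: [0.5124, 0.0758, 0.1749]
tcp_rot: [0.001, 0.657, 0.754, 0.0]
ft_force: [-0.5, 0.5, 0.5]
finger_gap: 0.0
finger_force: 0.0
```

View pics/f5.png

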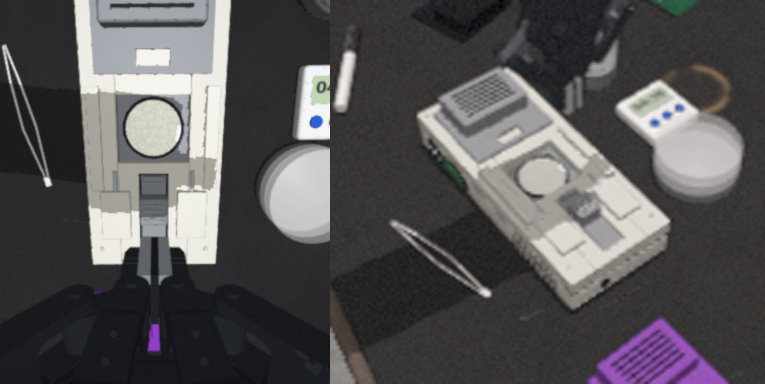

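Wrist view: the filter is uncovered at (153,127), and the lid's rear edge at row 73 is beyond the rail ends at row 86. The scene view shows the lid flat and the tab up.

```bash
python3 - <<'E'
from workcell import eyes, monitor
from h import *
i=eyes.camera_info("wrist");c=np.array([.504,.129]);a=np.radians(98.1);u=np.array([np.cos(a),np.sin(a)]);v=np.array([-u[1],u[0]])
for p,z in(([[191,73],[313,73]],.054),([[183,87],[321,87]],.0586),([[193,264],[315,264]],.05)):
    q=plane(i,p,z)[:,:2]-c; print(np.c_[q@u,q@v].round(4).tolist())
print(monitor.read_state()["ft_force"])
E
```

```text
[[0.0398, 0.0463], [0.0399, -0.0473]]
[[0.0296, 0.0521], [0.0296, -0.0531]]
[[-0.1274, 0.0548], [-0.1273, -0.0591]]
[-0.6307235   0.87572621 -0.45325876]
```

```bash
python3 -c "
from workcell import env
print(env.hand_in())"
```

```text
the job is handed in; nothing more can be done
None
```

I handed the job in with the tab pressed and back up, and the lid lying flat on the sampler about 10 mm clear of its rails by the wrist camera; the filter is uncovered and untouched, the things round the sampler stand where they were in the last views, and the judge's result was not shown.

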